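# Bring the measuring slide up to its set mark with the play taken up

### The job

Set the measuring slide: its index rib must stand level with the pointed set mark (not the square clip), and the slide's backlash must be taken up. The carriage now stands past the mark, so draw it back by its black grip post towards the tall end block until the index is well short of the mark (about 3 cm), then bring it up to the mark moving only away from the tall end block, stop there and let go.

Things in the scene. Friction and masses are not known exactly. Their poses are not given: they have to be found in the camera images.
- slide_bed: Measuring slide, fixed: aluminium bed 290 x 100 x 12 mm pointing away from the robot, a tall grey end block (48 mm high) at its end nearest the robot, only a low dark strip (24 mm) at its far end. Origin: centre of underside. x runs along the slide away from the tall end block (direction of the last approach), y across it to the robot's left, z up. Nothing but the post is above 49 mm.
- post_top (a point): Centre of the top of the black upright grip post, 24 x 24 mm square to the slide, free from 46 to 98 mm above the worktop. It moves only along the slide's x. It has 24 mm of play in a slot of the carriage: it slides alone (1 N) to an end of the slot, then takes the carriage along (5 N more). Both stay where they are left.
- index (a point): Index of the carriage: outer end of a small black rib (5 mm wide) on the right-hand edge of the steel carriage plate (84 x 60 mm), 43 mm above the worktop. The carriage travels 170 mm and can go 35 mm short of any set mark. With the post at mid-play, index and post centre have the same x along the slide; the index lies 32 mm from it towards -y.
- mark_tip (a point): Tip of the set mark: fixed dark steel clip 24 mm wide, 38 mm long, with a pointed, roof-shaped end towards the carriage, on the ledge along the bed's right side, tip 43 mm above the worktop. A like clip with a plain square end is not the mark; either may be nearer the tall end block. On the mark: index and tip have equal x along the slide (2 mm apart in y). Axes as the bed's.
- drive (a joint): Position of the grip post in its slot in the carriage, m: 0 at mid-play; +0.012 against the slot's end away from the tall end block (play taken up for the last approach, post 12 mm ahead of the index); -0.012 against the end nearest the tall end block (as while drawing back).
Mind the look-alikes: they are no part of the job. What is shaped like the part that bears mark_tip but pink or turquoise is not meant.

How it is judged:
On the way:
1. the carriage is drawn back until its index is at least 20 mm short of the set mark, on the side of the tall end block (x of index in the frame of mark_tip below -0.02 m), for 0.1 s.
At the end, for the whole second after the job is handed in: The index is within 10 mm of the set mark's tip along the slide, and the grip post stands within 7 mm of the slot's end away from the tall end block (play taken up in the direction of the last approach) (x of index in the frame of mark_tip between -0.01 and 0.01 m and value of joint drive above 0.005 m); the robot touches nothing.
It also fails if it takes over 32 s, if anything falls off the work surface, if the arm or the gripper's body presses on something with over 40 N, if the wrist force passes 120 N, or if a joint passes its speed limit or range.

### The arm

A 7-joint arm with a two-finger parallel gripper is mounted at the origin on the work surface; the furniture and walls round the work are solid. World frame = base frame: x ahead of the robot, y to its left, z up, the work surface at z = 0. Lengths are in m, angles in rad, forces in N, time in s.
With the tool pointing down it reaches from about 0.425 to 0.825 m from the base axis. Payload 3.6 kg.
Tool frame: the origin (TCP) lies midway between the tips of the shut fingers; the grasp point (between the pads) lies 19 mm behind it (arm.hold_point_z is the distance from the TCP to the grasp point, in m); z points along the fingers, y is the line along which they close (so a half turn about z gives the same grasp; the last joint's range is limited). The gripper opens to 93 mm and grips with 3 to 60 N. Pads are 15 mm wide; open, the fingers measure 128 mm over their backs; the gripper's body (75 mm by 188 mm) begins 65 mm behind the grasp point.
Start: joints at [1.129, 0.615, -0.013, 1.423, 0.008, 1.103, -0.04], TCP at [0.263, -0.595, 0.219] pointing down, gripper open.
Joint ranges: [-3.12, 3.12], [-0.3, 2.06], [-1.34, 1.32], [0.26, 2.42], [-1.36, 4.5], [0.01, 1.98], [-2.84, 2.84]. Speed limits (rad/s): [2.79, 2.79, 3.14, 3.14, 3.14, 3.14, 3.14].

### API

Orientations are given as a rotation vector (axis times angle).
In Python, from cell import arm, fingers, viewer, close_job gives the robot as it stands. Calls block until the motion is done:
- arm.movep(position, orientation): joint-space move of the TCP to a pose.
- arm.move_linear(position, frame=None, velocity=0.15): straight line of the TCP; frame=None keeps the orientation; velocity is the mean speed in m/s.
- arm.move_joints(angles): joint-space move.
- fingers.let_go() and fingers.clamp(newtons=None): open the fingers fully, or close them until they stop; newtons is the grip in N (None keeps the last).
- arm.sleep(seconds).
- arm.solve_ik(position, orientation): joint angles nearest the present ones, or None.
- viewer.get_image(name): name is "scene" or "top" or "wrist"; returns a dict with "color" (420x560x3 uint8, red, green, blue), "mtx" (3x3 intrinsics, pixels), "view" (4x4, takes a point from world to camera coordinates). Camera axes: x right, y down, z forward; pixel columns grow to the right and rows downward; lengths in m; the calibration is good to about 2 mm. The wrist camera is an equidistant fisheye: a pixel r from the principal point sees the ray r / f radians off the axis. A picture is of the moment at which its call begins. There is no depth.
A pose or a line that the arm cannot do raises arm.MotionError and nothing moves.
- close_job(): hands the job in; it is judged then, once.
Readings, each from a call of its own:
- arm.read_time(): time.
- arm.read_joint_pos(): joint angles.
- arm.read_joint_vel(): joint speeds.
- arm.read_joint_torque(): joint torques, N m.
- arm.read_tool_pos(): TCP position.
- arm.read_tool_rot(): TCP orientation.
- arm.read_ft_force(): force on the tool from outside, world axes, zero at the start.
- arm.read_torque(): the same for the moment, N m.
- arm.read_finger_gap(): finger opening in m.
- arm.read_grasp_force(): force on a finger pad.
Only numpy, scipy, OpenCV 4.12 (cv2) and the standard library are available. Lean on these libraries where they do the work, as an engineer would, in place of code of your own. Each camera call takes 0.05 s, during which the arm holds its last target. There are 200 camera calls.

## Working session

There is one attempt and no reset: what is moved stays moved. The work goes in short steps, each a Python script; the robot and the scene stay as the last script left them, time stands still between calls to the robot, and variables do not carry over. Pictures are saved under pics/ and viewed, at most 10 in all, crops included, and the job is handed in when it is done.

```bash
mkdir -p pics
cat > h.py <<'E'
import numpy as np, cv2
from cell import arm, fingers, viewer, close_job
def snap(n,tag):
    d=viewer.get_image(n); cv2.imwrite(f'pics/{tag}.png',d['color'][:,:,::-1]); np.savez(f'pics/{tag}.npz',m=d['mtx'],v=d['view']); return d
def pt(tag,u,v,z):
    d=np.load(f'pics/{tag}.npz'); V=d['v']; R,t=V[:3,:3],V[:3,3]; c=-R.T@t
    r=R.T@np.linalg.solve(d['m'],[u,v,1]); return c+r*(z-c[2])/r[2]
def tri(tags,uvs):
    A=[];b=[]
    for tag,(u,v) in zip(tags,uvs):
        d=np.load(f'pics/{tag}.npz'); V=d['v']; R,t=V[:3,:3],V[:3,3]; c=-R.T@t
        r=R.T@np.linalg.solve(d['m'],[u,v,1]); r/=np.linalg.norm(r); P=np.eye(3)-np.outer(r,r); A.append(P);b.append(P@c)
    return np.linalg.lstsq(np.vstack(A),np.hstack(b),rcond=None)[0]
E
python3 - <<'E'
from h import *
a=snap('scene','s0')['color'];b=snap('top','t0')['color']
cv2.imwrite('pics/both.png',cv2.resize(np.hstack([a,b])[:,:,::-1],(800,300)))
print(arm.read_time(),arm.read_tool_rot())
E
```

```text
0.1 [-3.07176437e+00 -6.48086680e-01  7.80999835e-04]
```

View pics/t0.png

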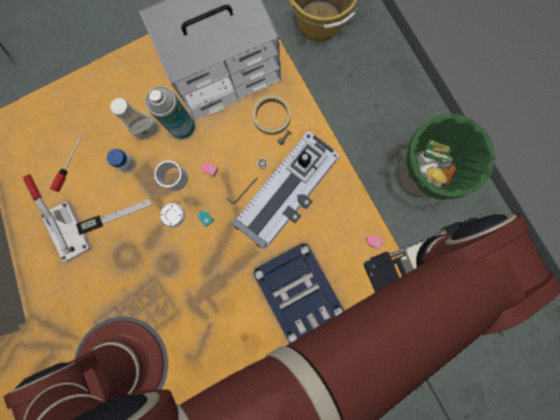

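View pics/s0.png

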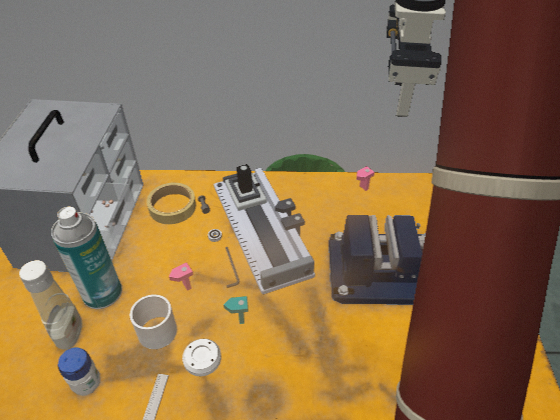

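The top view shows the slide running from its tall block at about (252,232) to its far end at about (322,143). The post is near (303,158), and the two clips are near (304,201) and (291,213). The next step is enlarged crops.

Run:
```python
import cv2
t=cv2.imread('pics/t0.png')[125:255,225:350]; s=cv2.imread('pics/s0.png')[155:295,205:320]
cv2.imwrite('pics/tc.png',cv2.resize(t,None,fx=4.6,fy=4.6,interpolation=cv2.INTER_CUBIC))
cv2.imwrite('pics/sc.png',cv2.resize(s,None,fx=4,fy=4,interpolation=cv2.INTER_CUBIC))
```

```text
(no output)
```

View pics/tc.png

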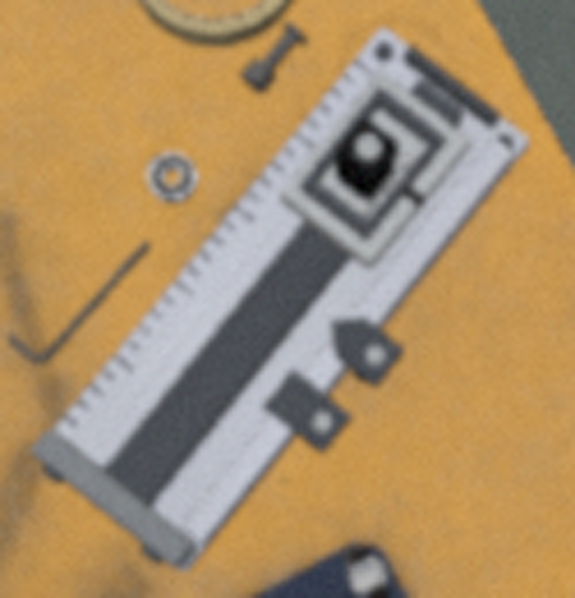

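View pics/sc.png

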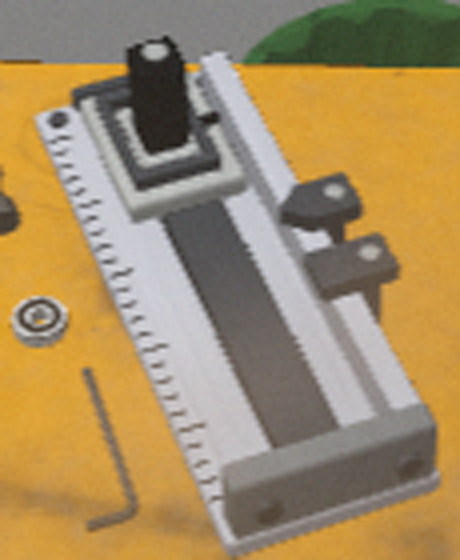

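In the top crop, the pointed clip is the farther of the two. Its tip is at crop (334,323), the rib end at (424,203), and the post-top dot at (370,147). In the scene crop these are the tip at (283,213), the rib at (217,117) and the dot at (152,48).

Run:
```python
from h import *
T=lambda x,y:(225+(x+.5)/4.6-.5,125+(y+.5)/4.6-.5)
S=lambda x,y:(205+(x+.5)/4-.5,155+(y+.5)/4-.5)
np.set_printoptions(precision=4,suppress=True)
P={}
for n,a,b,z in [('tip',(334,323),(283,213),.043),('idx',(424,203),(217,117),.043),('post',(370,147),(152,48),.098)]:
    P[n]=pt('t0',*T(*a),z); print(n,tri(['t0','s0'],[T(*a),S(*b)]),P[n],pt('s0',*S(*b),z))
fl=pt('t0',*T(383,30),.012);fr=pt('t0',*T(528,140),.012);nl=pt('t0',*T(55,425),.012)
bl=pt('t0',*T(40,440),.048);br=pt('t0',*T(190,552),.048)
print('width',np.linalg.norm(fl-fr),np.linalg.norm(bl-br),np.linalg.norm(fl-nl))
for d in (fl-nl,np.cross(fl-fr,[0,0,-1])*-1,np.cross(bl-br,[0,0,1])): print(np.degrees(np.arctan2(d[1],d[0])))
sfl=pt('s0',*S(40,118),.012);snl=pt('s0',*S(228,552),.012);d=sfl-snl;print('scene',np.degrees(np.arctan2(d[1],d[0])),np.linalg.norm(d),sfl,fl)
snr=pt('s0',*S(438,480),.012);d=np.cross(snl-snr,[0,0,1]);print(np.degrees(np.arctan2(d[1],d[0])),np.linalg.norm(d))
d=np.load('pics/t0.npz');print(-d['v'][:3,:3].T@d['v'][:3,3])
```

```text
tip [ 0.3998 -0.3968  0.0463] [ 0.4022 -0.3961  0.043 ] [ 0.3996 -0.4002  0.043 ]
idx [ 0.4636 -0.4403  0.0419] [ 0.4643 -0.4398  0.043 ] [ 0.4619 -0.4396  0.043 ]
post [ 0.4771 -0.4103  0.1029] [ 0.4789 -0.4102  0.098 ] [ 0.4799 -0.415   0.098 ]
width 0.09586794684692117 0.09261897996169959 0.2689512613107015
-37.5866052550162
-36.65132666654274
-34.90096181744852
scene -37.654606543621945 0.28715266119949695 [ 0.5585 -0.4197  0.012 ] [ 0.563  -0.4185  0.012 ]
-36.35376639338652 0.09737508790678497
[ 0.2716 -0.3822  0.9418]
```

```bash
cat >> h.py <<'E'
th=np.radians(-37); u=np.array([np.cos(th),np.sin(th),0]); n=np.array([-u[1],u[0],0])
a=(th+np.pi/2)/2; rot=np.pi*np.array([np.cos(a),np.sin(a),0])
Y=-.0413
def P(s,z,y=Y): return s*u+y*n+[0,0,z]
E
python3 - <<'E'
from h import *
arm.movep(P(.630,.16),rot)
arm.move_linear(P(.630,.056),velocity=.1)
print(arm.read_tool_pos(),P(.63,.056),arm.read_ft_force())
fingers.clamp(25)
print(arm.read_finger_gap(),arm.read_grasp_force(),arm.read_ft_force(),arm.read_time())
if .015<arm.read_finger_gap()<.03:
    arm.move_linear(P(.5594-.030-.012,.056),velocity=.06); print(arm.read_ft_force(),arm.read_tool_pos()@u)
    arm.sleep(.2)
    arm.move_linear(P(.5594+.012-.001,.056),velocity=.04); print(arm.read_ft_force(),arm.read_tool_pos()@u)
    print(arm.read_finger_gap(),arm.read_time())
    snap('scene','s1');snap('top','t1')
    s=cv2.imread('pics/s1.png')[155:295,205:320]; cv2.imwrite('pics/sc1.png',cv2.resize(s,None,fx=4,fy=4,interpolation=cv2.INTER_CUBIC))
E
```

```text
[ 0.47880579 -0.4124924   0.05675925] [ 0.47828541 -0.41212711  0.056     ] [ 0.2605169  -0.26390391  0.26445316]
0.024002683175973795 24.99971330165863 [0.56332466 1.07100681 0.12610789] 3.475
[ 3.02296219 -1.51653581 -5.79553511] 0.5173834878148388
[-1.76768439  2.61522969  0.58779682] 0.570193365362487
0.023759407200907707 7.175
```

Run:
```python
from h import *
fingers.let_go()
arm.move_linear(P(.570,.17),velocity=.12)
arm.move_joints([1.129, 0.615, -0.013, 1.423, 0.008, 1.103, -0.04])
snap('scene','s2');snap('top','t2'); print(arm.read_time())
f=lambda t,y,x,h,w,k:cv2.resize(cv2.imread(f'pics/{t}.png')[y:y+h,x:x+w],None,fx=k,fy=k,interpolation=cv2.INTER_CUBIC)
cv2.imwrite('pics/c2.png',np.hstack([f('t2',150,265,75,66,6),f('s2',165,225,75,66,6)]))
```

```text
10.7417
```

View pics/c2.png

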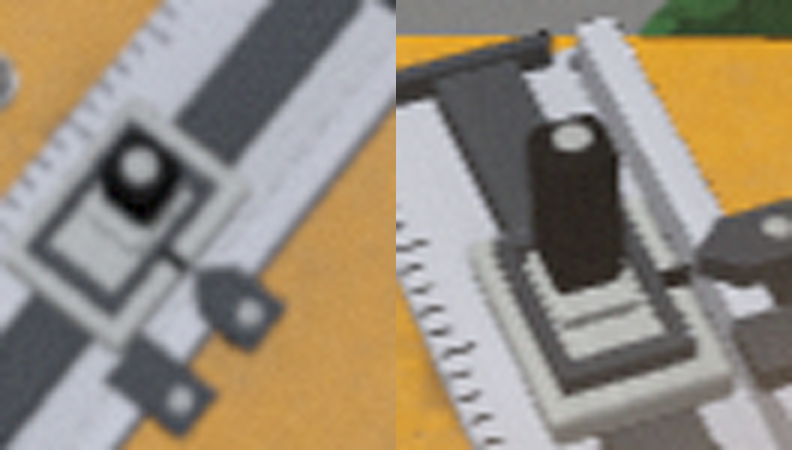

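The top crop shows the rib end at (190,268), in line with the pointed tip at (197,274) to within about 1–2 mm. The scene crop agrees once the clip's height is allowed for. The slot is open only behind the post, so the play is taken up, and the arm is clear.

```bash
python3 -c "
from h import *
print(close_job())"
```

```text
the job is handed in; nothing more can be done
None
```

The job is handed in, but the hand-in call gave no verdict: I drew the carriage back to about 30 mm short of the mark, brought it up moving only away from the tall end block, and released it with the index about 1–2 mm from the pointed mark by the pictures (10 mm allowed), the play taken up and the arm clear, by about 11 s of the 32 s.

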